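# Put the spices back in the rack

## Robot

A 6-joint arm with a two-finger parallel gripper is mounted at the origin on the work surface. World frame = base frame: x ahead of the robot, y to its left, z up, the work surface at z = 0. Lengths are in m, angles in rad, forces in N, time in s.
With the tool pointing down it reaches from about 0.425 to 0.95 m from the base axis. Payload 3.5 kg.
Tool frame: the origin (TCP) lies at the very end of the fingers, on their centre line; the grasp point (between the pads) lies 19 mm behind it (ctrl.grip_point_offset is the distance from the TCP to the grasp point, in m); z points along the fingers, y is the line along which they close (so a half turn about z gives the same grasp; the last joint's range is limited). The gripper opens to 85 mm and grips with 20 to 120 N. Pads are 22 mm wide; open, the fingers measure 114 mm over their backs; the gripper's body (76 mm by 85 mm) begins 54 mm behind the grasp point. The pads swing forward as they close: fully open they stand 13 mm farther back than shut.
Start: joints at [-1.287, 0.286, 1.577, -0, 1.279, -0.15], TCP at [0.284, -0.612, 0.231] pointing down, gripper open.
Joint ranges: [-2.77, 2.77], [-0.9, 2.22], [0.21, 2.48], [-1.53, 4.67], [0.24, 2.81], [-2.84, 2.84]. Speed limits (rad/s): [2.79, 2.79, 3.14, 3.14, 3.14, 3.14].

## Interface

Orientations are given as a unit quaternion [x, y, z, w].
In Python, from plant import ctrl gives the robot as it stands. The module is installed in compiled form; this text tells all that it offers.
- The arm moves only by the shell command python3 -m pendant 'ROWS' [OPENING] [FORCE]. ROWS is JSON, a list of rows, each an object of numbers: "dx", "dy", "dz": the shift along the tool's x, y, z in cm; "twist": the turn about the tool's z in degrees. A call has 1 to 10 rows; each row is the pose to reach, as a shift and turn from the pose commanded when the call began, along the tool's axes at that moment; what a row does not reach only later rows make up. A row lasts 1/8 s, in which the tool goes at most 62.5 mm and 10.7 degrees, less where a joint would pass 70% of its speed; a pose out of reach is approached as far as the arm can. A call with a gripper value outside its range is refused whole. OPENING is the opening in per cent of the stroke, from 0 (shut) to 100 (fully open), set as the call begins (- or left out, the last holds). The fingers move at their own pace and stop on an object; FORCE is the grip in N (left out, the last holds). Time passes only in rows, so rows that repeat a pose let the fingers close. It gives the time, the measured TCP pose, the force, the opening and the grip force at its end, in the units of the state.
- ctrl.get_state(): the state, without advancing time (a new reading comes with each control period).
- ctrl.read_camera(name): name is "side" or "top" or "wrist"; returns a dict with "img" (420x560x3 uint8, red, green, blue), "depth" (420x560 float32, m along the optical axis (not along the pixel's ray), 0 where there is no reading), "camera_matrix" (3x3 intrinsics, pixels), "distortion" ([k1, k2, p1, p2, k3] as OpenCV has them; the pictures are not rectified), "xyz" and "rotation" of the camera in the world; the wrist camera has in their place "tool_from_camera" (4x4, takes a point from camera to tool coordinates, whose origin is the TCP and whose axes are the flange's). Camera axes: x right, y up, looking along -z (the intrinsics and any distortion apply to the point x, -y, -z); pixel columns grow to the right and rows downward; lengths in m; the calibration is good to about 2 mm. A picture is of the moment at which its call begins: read the wrist's pose just before it.
- ctrl.sign_off(): hands the job in; it is judged then, once.
The state is a dict: "time": time; "qpos": joint angles; "dq": joint speeds; "joint_efforts": joint torques, N m; "eef_pos": TCP position; "tcp_rot": TCP orientation; "contact_force": force on the tool from outside, world axes, zero at the start; "wrist_torque": the same for the moment, N m; "opening": opening from 0.0 (shut) to 1.0 (fully open); "finger_force": force on a finger pad.
Only numpy, scipy, OpenCV 4.12 (cv2) and the standard library are available. Lean on these libraries where they do the work, as an engineer would, in place of code of your own. Each camera call takes 0.05 s, during which the arm holds its last target. There are 200 camera calls.

## Task

Put the four spices back in the steel spice rack, each in the pocket made for its shape: the wooden pepper mill in the wide round pocket, the black-lidded glass jar in the narrow round one, the red square tin in the square one and the yellow flat tin in the oblong one. Each must stand upright on the floor of its pocket; set it down gently, do not drop it in. Leave the blue tea tin and the brown vitamin bottle standing where they are, they do not belong in the rack.

Things in the scene. Friction and masses are not known exactly. Their poses are not given: they have to be found in the camera images.
- pepper_mill: Dark wooden pepper mill with a small steel knob on top, 130 mm tall: foot 60 mm across, waist 42 mm, straight round head 46 mm across from 87 to 117 mm up. 0.15 to 0.3 kg. Closed, standing upright on the table; origin at the centre of its underside, z up.
- spice_jar: Round clear glass spice jar with green herbs and a black lid, 44 mm across, straight-sided up to 68 mm, lid (same width) from 74 to 92 mm up. 0.13 to 0.25 kg. Closed, standing upright on the table; origin at the centre of its underside, z up.
- paprika_tin: Red square tin with a pale label band, 50 x 50 mm, 84 mm tall, straight sides, its sides along its x and y. 0.08 to 0.17 kg. Closed, standing upright on the table; origin at the centre of its underside, z up.
- mustard_tin: Yellow flat tin with a red label band, 30 mm (its x) by 64 mm (its y), 88 mm tall, straight sides. 0.08 to 0.16 kg. Closed, standing upright on the table; origin at the centre of its underside, z up.
- tea_tin: Blue square tea tin of the same form as the red one, 50 x 50 mm, 84 mm tall. Not a spice: it stays. Closed, standing upright on the table; origin at the centre of its underside, z up.
- vitamin_bottle: Brown glass vitamin bottle with a white cap and pale label, 44 mm across, 90 mm tall, much like the spice jar. It stays. Closed, standing upright on the table; origin at the centre of its underside, z up.
- pocket_mill: The wide round steel pocket of the spice rack, 76 mm inside diameter, for the mill. The four pockets stand in one row, 86 mm apart, in any order, all turned with the rack. Origin: centre of its underside, 8 mm above the table; x across the rack, y along it. 35 mm high, inner floor 11 mm and rim 43 mm above the table; fixed in the rack.
- pocket_jar: The narrow round steel pocket of the rack, 58 mm inside diameter, for the jar. The rack is a low steel cradle, 94 mm across, 360 mm long; thin end plates 56 mm high, wire rails 32 mm high along both long sides. Origin: centre of its underside, 8 mm above the table; x across the rack, y along it. 35 mm high, inner floor 11 mm and rim 43 mm above the table; fixed in the rack.
- pocket_square: The square steel pocket of the rack, 64 x 64 mm inside, for the red tin. Origin: centre of its underside, 8 mm above the table; x across the rack, y along it. 35 mm high, inner floor 11 mm and rim 43 mm above the table; fixed in the rack.
- pocket_oblong: The oblong steel pocket of the rack, 44 mm (its x) by 78 mm (its y, along the rack) inside, for the yellow tin. Origin: centre of its underside, 8 mm above the table; x across the rack, y along it. 35 mm high, inner floor 11 mm and rim 43 mm above the table; fixed in the rack.

How it is judged:
By the outcome, as a careful person would: the job done as asked, in the order asked, and still so for the second after the job is handed in, with the robot touching nothing.
It also fails if it takes over 96 s, if anything falls off the work surface, if the arm or the gripper's body presses on something with over 40 N, if the wrist force passes 120 N, or if a joint passes its speed limit or range.

## Working session

There is one attempt and no reset: what is moved stays moved. The work goes in short steps, Python scripts to look and compute and a shell command to move; the robot and the scene stay as the last step left them, time stands still between calls to the robot, and variables do not carry over. Pictures are saved under pics/ and viewed, at most 14 in all, crops included, and the job is handed in when it is done.

```bash
mkdir -p pics
cat > h.py <<'E'
import numpy as np, cv2, pickle
from scipy.spatial.transform import Rotation as R
from plant import ctrl
def grab(n):
    s=ctrl.get_state(); c=ctrl.read_camera(n)
    if n=='wrist':
        T=np.eye(4); T[:3,:3]=R.from_quat(s['tcp_rot']).as_matrix(); T[:3,3]=s['eef_pos']
        M=T@np.array(c['tool_from_camera']); c['P'],c['Rm']=M[:3,3],M[:3,:3]
    else:
        c['P']=np.array(c['xyz']); r=np.array(c['rotation'])
        c['Rm']=r if r.shape==(3,3) else R.from_quat(r).as_matrix()
    return c
def rays(c,px):
    u=cv2.undistortPoints(np.array(px,float).reshape(-1,1,2),np.array(c['camera_matrix']),np.array(c['distortion'])).reshape(-1,2)
    d=np.c_[u[:,0],-u[:,1],-np.ones(len(u))]
    return d@c['Rm'].T
def onplane(c,px,z):
    d=rays(c,px); return c['P']+d*((z-c['P'][2])/d[:,2])[:,None]
def cloud(c):
    # all pixels -> world xyz by depth
    h,w=c['depth'].shape; v,u=np.mgrid[:h,:w]
    d=rays(c,np.c_[u.ravel(),v.ravel()]); 
    return (c['P']+d*c['depth'].ravel()[:,None]).reshape(h,w,3)
def save(c,n): cv2.imwrite('pics/'+n,cv2.cvtColor(c['img'],cv2.COLOR_RGB2BGR))
E
python3 - <<'E'
from h import *
for n in('top','side'):
    c=grab(n); save(c,n+'0.png'); pickle.dump(c,open(n+'0.pkl','wb')); print(n,c['P'],c['Rm'].round(2).tolist(),(c['depth']>0).mean())
s=ctrl.get_state();print(s)
E
```

```text
top [ 0.42673233 -0.0185714   1.0890995 ] [[0.02, 0.99, -0.13], [-1.0, 0.02, -0.01], [-0.01, 0.13, 0.99]] 0.9958673469387755
side [0.19063364 0.74451708 0.7314952 ] [[-0.9, 0.28, -0.34], [-0.44, -0.59, 0.67], [-0.01, 0.75, 0.66]] 0.9959098639455782
{'time': 0.1, 'qpos': array([-1.28697125e+00,  2.87115059e-01,  1.57806344e+00,  1.54744738e-05,
        1.27860961e+00, -1.50054083e-01]), 'dq': array([ 0.00193846, -0.00285328, -0.00367557, -0.0022477 ,  0.00192369,
       -0.00028834]), 'joint_efforts': array([ 3.27455555e-04, -4.07296014e+01, -2.93698990e+01, -1.67376170e-04,
        3.43077343e-03, -1.32251552e-05]), 'eef_pos': array([ 0.28359027, -0.61186543,  0.2300424 ]), 'tcp_rot': array([ 9.76560646e-01,  2.15239634e-01, -6.59769290e-05, -1.09576659e-03]), 'contact_force': array([ 0.0585714 , -0.2260333 , -0.55399519]), 'wrist_torque': array([ 0.0080019 , -0.01163367, -0.04968397]), 'finger_force': 0.0, 'opening': 1.0005237742433537}
```

View pics/top0.png

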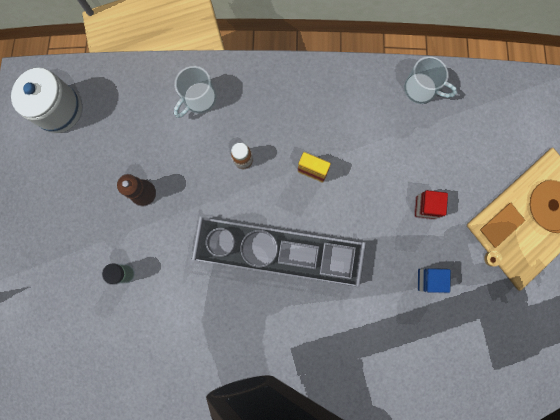

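View pics/side0.png

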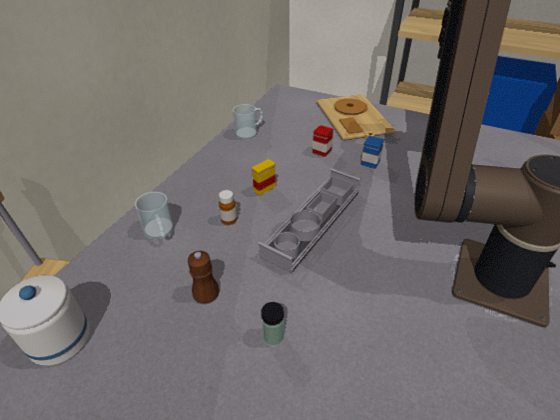

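The top view shows, left to right: jar lid (113,273), mill knob (128,185), vitamin cap (240,150), yellow tin (314,165), red (434,203) and blue (438,280). The rack is around (280,250), with pockets from the left narrow round, wide round, oblong, square. The side view confirms this layout.

```bash
cat > m.py <<'E'
from h import *
t=pickle.load(open('top0.pkl','rb')); s=pickle.load(open('side0.pkl','rb'))
ct,cs=cloud(t),cloud(s)
tab=ct[300:400,20:180]; print('table z top',np.median(tab[...,2]),tab[...,2].std())
for n,(u,v),w in [('jar',(113,273),22),('mill',(132,188),28),('vit',(240,152),20),('yel',(314,167),24),('red',(432,203),24),('blue',(436,280),24)]:
    p=ct[v-w:v+w,u-w:u+w]; m=p[...,2]>0.03; zt=np.percentile(p[...,2][m],90)
    q=p[p[...,2]>zt-.012].astype(np.float32)
    (cx,cy),wh,a=cv2.minAreaRect(q[:,:2]*1000)
    # side view: points near it
    d=np.hypot(cs[...,0]-cx/1000,cs[...,1]-cy/1000); qs=cs[(d<.035)&(cs[...,2]>.03)]
    zs=np.percentile(qs[:,2],95); q2=qs[qs[:,2]>zs-.012]
    print(n,'ztop',zt.round(4),'xy',round(cx,1),round(cy,1),'size',np.round(wh,1),'ang',round(a,1),'| side zmax',zs.round(4),'xy',((q2.min(0)+q2.max(0))/2)[:2].round(4),len(qs))
# rack: points z .015-.07 in ROI
p=ct[205:295,185:375]; q=p[(p[...,2]>.02)&(p[...,2]<.07)].astype(np.float32)
r=cv2.minAreaRect(q[:,:2]*1000); print('rack',r,np.percentile(q[:,2],[50,90,99]))
b=cv2.boxPoints(r); print(b.round(0).tolist())
d=cs[(np.abs(cs[...,0]-r[0][0]/1000)<.2)&(np.abs(cs[...,1]-r[0][1]/1000)<.2)]
print(onplane(t,[(220,242),(260,248),(299,254),(340,260)],.043).round(3).tolist())
E
python3 m.py
```

```text
table z top -0.00013505573182170938 0.06931273423145964
jar ztop 0.0939 xy 415.0 178.4 size [ 42.1 394.5] ang 2.1 | side zmax 0.0554 xy [0.4429 0.1916] 37
mill ztop 0.1237 xy 516.6 162.1 size [403.4  44.8] ang 64.6 | side zmax 0.0557 xy [0.5118 0.1827] 178Traceback (most recent call last):
  File "m.py", line 11, in <module>
    zs=np.percentile(qs[:,2],95); q2=qs[qs[:,2]>zs-.012]
    return _quantile_unchecked(
        a, q, axis, out, overwrite_input, method, keepdims, weights)
    return _ureduce(a,
                    func=_quantile_ureduce_func,
    ...<5 lines>...
                    overwrite_input=overwrite_input,
                    method=method)
    r = func(a, **kwargs)
    result = _quantile(arr,
                       quantiles=q,
    ...<2 lines>...
                       out=out,
                       weights=wgt)
    slices_having_nans = np.isnan(arr[-1, ...])
                                  ~~~^^^^^^^^^
IndexError: index -1 is out of bounds for axis 0 with size 0
```

```bash
sed -i "s/^ct,cs=.*/ct,cs=cloud(t),cloud(s)\nct[(t['depth']==0)|(ct[...,2]>.16)]=0; cs[(s['depth']==0)|(cs[...,2]>.16)]=0/" m.py
python3 m.py
```

```text
table z top -0.00013505573182170938 0.0019979932024216493
jar ztop 0.0937 xy 408.6 354.9 size [42.1 41.3] ang 2.1 | side zmax 0.092 xy [0.4041 0.3586] 727
mill ztop 0.1233 xy 593.7 323.1 size [45.2 44.1] ang 40.2 | side zmax 0.1221 xy [0.5896 0.3274] 906
vit ztop 0.0913 xy 674.5 94.1 size [34.4 34.4] ang 88.0 | side zmax 0.0894 xy [0.6708 0.0957] 391
yel ztop 0.0898 xy 650.7 -65.8 size [63.9 31.5] ang 68.6 | side zmax 0.0875 xy [ 0.6478 -0.0647] 480
red ztop 0.0857 xy 573.8 -325.9 size [51.3 48.9] ang 84.2 | side zmax 0.0838 xy [ 0.568 -0.323] 365
blue ztop 0.0859 xy 409.0 -330.5 size [52.1 50.6] ang 89.9 | side zmax 0.0837 xy [ 0.4058 -0.3267] 365
rack ((466.22998046875, 6.706878662109375), (364.4593811035156, 96.57506561279297), 82.1432876586914) [0.03528689 0.055072   0.058262  ]
[[393.0, -167.0], [489.0, -180.0], [539.0, 181.0], [443.0, 194.0]]
[[0.483, 0.134, 0.043], [0.472, 0.047, 0.043], [0.46, -0.038, 0.043], [0.449, -0.126, 0.043]]
```

```bash
cat >> h.py <<'E'
def phi():
    m=R.from_quat(ctrl.get_state()['tcp_rot']).as_matrix(); return np.degrees(np.arctan2(m[1,0],m[0,0])), m
def go(x,y,z,f,label=''):
    s=ctrl.get_state(); p,m=phi(); d=m.T@(np.array([x,y,z])-s['eef_pos'])*100
    print(label,'dx %.2f dy %.2f dz %.2f twist %.1f'%(*d,-(f-p)), '| now',s['eef_pos'].round(4),'phi %.1f'%p,'t %.1f'%s['time'])
E
python3 -c "
from h import *
go(.592,.325,.27,82,'mill')
w=grab('wrist'); save(w,'w0.png'); print(np.array(w['tool_from_camera']).round(3))"
```

```text
mill dx 67.37 dy -72.05 dz -3.82 twist -57.1 | now [ 0.2836 -0.6119  0.23  ] phi 24.9 t 0.1
[[ 0.     0.956  0.293  0.075]
 [ 1.    -0.     0.    -0.   ]
 [ 0.     0.293 -0.956 -0.142]
 [ 0.     0.     0.     1.   ]]
```

```bash
python3 -m pendant '[{"dx":67.4,"dy":-72,"dz":-4,"twist":-57},{"dx":67.4,"dy":-72,"dz":-4,"twist":-57},{"dx":67.4,"dy":-72,"dz":-4,"twist":-57},{"dx":67.4,"dy":-72,"dz":-4,"twist":-57},{"dx":67.4,"dy":-72,"dz":-4,"twist":-57},{"dx":67.4,"dy":-72,"dz":-4,"twist":-57},{"dx":67.4,"dy":-72,"dz":-4,"twist":-57},{"dx":67.4,"dy":-72,"dz":-4,"twist":-57},{"dx":67.4,"dy":-72,"dz":-4,"twist":-57},{"dx":67.4,"dy":-72,"dz":-4,"twist":-57}]' 100 40
python3 -c "
from h import *
go(.592,.325,.24,82,'mill')"
```

```text
time: 1.4
eef_pos: [0.4795, -0.0174, 0.2568]
tcp_rot: [0.756, 0.655, 0.0, 0.0]
contact_force: [-0.0, 0.1, 0.2]
opening: 0.998
finger_force: 0.0
mill dx 35.48 dy 6.28 dz 1.68 twist -0.2 | now [ 0.4795 -0.0174  0.2568] phi 81.8 t 1.4
```

```bash
python3 -c "
from h import *
w=grab('wrist'); save(w,'rackA.png'); pickle.dump(w,open('rackA.pkl','wb'));print(w['P'])"
python3 -m pendant '[{"dx":35.5,"dy":6.3,"dz":1.7},{"dx":35.5,"dy":6.3,"dz":1.7},{"dx":35.5,"dy":6.3,"dz":1.7},{"dx":35.5,"dy":6.3,"dz":1.7},{"dx":35.5,"dy":6.3,"dz":1.7},{"dx":35.5,"dy":6.3,"dz":1.7},{"dx":35.5,"dy":6.3,"dz":1.7},{"dx":35.5,"dy":6.3,"dz":1.7}]'
python3 -c "
from h import *
w=grab('wrist'); save(w,'millA.png'); pickle.dump(w,open('millA.pkl','wb'))
go(.592,.325,.24,82,'mill')
a=cv2.imread('pics/rackA.png'); b=cv2.imread('pics/millA.png')
cv2.imwrite('pics/ab.png',cv2.resize(np.hstack([a,b]),(800,300)))"
```

```text
[0.4904635  0.05720185 0.3990354 ]
mill dx 35.11 dy 6.56 dz 1.75 twist 0.3 | now [ 0.48   -0.0142  0.2568] phi 82.3 t 1.5$[0]: bad value
```

View pics/ab.png

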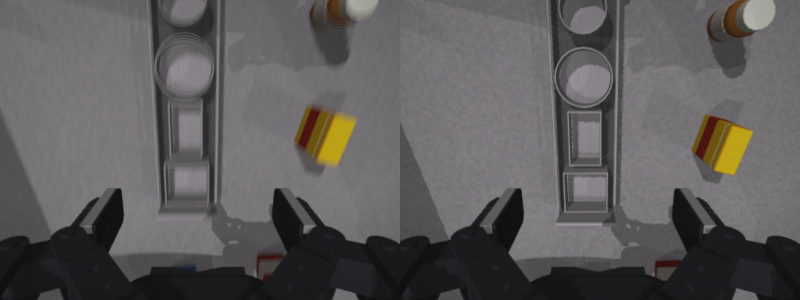

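The picture shows the rack from the wrist: in the right half the round pocket is near (585,78) and the oblong near (585,140), and the square one is below at (585,190). The yellow tin is at (722,145), the vitamin bottle at top right. The move was refused, so I retry with all keys.

```bash
mv millA.pkl rackA.pkl; python3 -m pendant '[{"dx":35.1,"dy":6.6,"dz":1.8,"twist":0},{"dx":35.1,"dy":6.6,"dz":1.8,"twist":0},{"dx":35.1,"dy":6.6,"dz":1.8,"twist":0},{"dx":35.1,"dy":6.6,"dz":1.8,"twist":0},{"dx":35.1,"dy":6.6,"dz":1.8,"twist":0},{"dx":35.1,"dy":6.6,"dz":1.8,"twist":0},{"dx":35.1,"dy":6.6,"dz":1.8,"twist":0},{"dx":35.1,"dy":6.6,"dz":1.8,"twist":0}]'
python3 -c "
from h import *
w=grab('wrist'); save(w,'millA.png'); pickle.dump(w,open('millA.pkl','wb'))
go(.592,.325,.24,82,'mill')
c=cloud(w); c[w['depth']==0]=0
q=c[(c[...,2]>.095)&(c[...,2]<.15)&(np.hypot(c[...,0]-.592,c[...,1]-.325)<.05)]
print(len(q),np.percentile(q[:,2],[5,50,95,99.5]))
for lo,hi in((.112,.122),(.122,.15)):
  k=q[(q[:,2]>lo)&(q[:,2]<hi)].astype(np.float32); print(cv2.minEnclosingCircle(k[:,:2]*1000),k.mean(0),(k.min(0)+k.max(0))/2)
c=cloud(pickle.load(open('rackA.pkl','rb'))); w=pickle.load(open('rackA.pkl','rb'))
m=(c[...,2]>.038)&(c[...,2]<.048)&(abs(c[...,0]-.466)<.07)&(abs(c[...,1])<.2)
im=w['img'].copy(); im[m]=[255,0,0]; cv2.imwrite('pics/rim.png',np.vstack([im[...,::-1]])[:330,100:420])
for n,x,y in(('jar',.483,.134),('mill',.472,.047),('obl',.460,-.038),('sq',.449,-.126)):
  k=c[m&(np.hypot(c[...,0]-x,c[...,1]-y)<.045)].astype(np.float32); print(n,len(k),cv2.minAreaRect(k[:,:2]*1000) if len(k) else 0, np.median(k[:,2]))
"
```

```text
time: 2.5
eef_pos: [0.5943, 0.3178, 0.238]
tcp_rot: [0.756, 0.655, -0.001, 0.0]
contact_force: [1.1, -1.0, -0.5]
opening: 0.995
finger_force: 0.0
mill dx 0.72 dy -0.35 dz -0.16 twist -0.2 | now [0.5944 0.3174 0.2384] phi 81.8 t 2.5
2881 [0.1104128  0.12016767 0.12929309 0.13055296]
((592.8794555664062, 326.8989562988281), 22.939861297607422) [0.59351563 0.32897702 0.11938109] [0.59291816 0.3268361  0.11711977]
((592.6271362304688, 326.7140197753906), 14.99977970123291) [0.5928362  0.32754523 0.12622087] [0.592413   0.32650062 0.12651163]
jar 356 ((479.68804931640625, 117.60792541503906), (55.847450256347656, 60.462886810302734), 83.06076049804688) 0.042362086
mill 733 ((469.9433898925781, 48.55702590942383), (85.9980239868164, 79.62931060791016), 82.3978500366211) 0.042415243
obl 445 ((458.5368957519531, -33.81886672973633), (81.05764770507812, 47.543025970458984), 82.39891052246094) 0.04221843
sq 710 ((446.1997985839844, -125.12614440917969), (83.16629791259766, 68.03218078613281), 82.62251281738281) 0.04218231
```

View pics/rim.png

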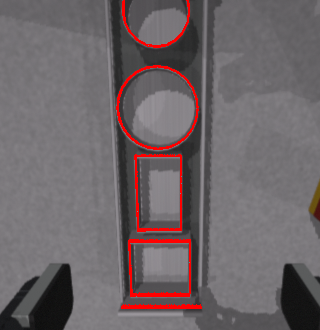

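View pics/millA.png

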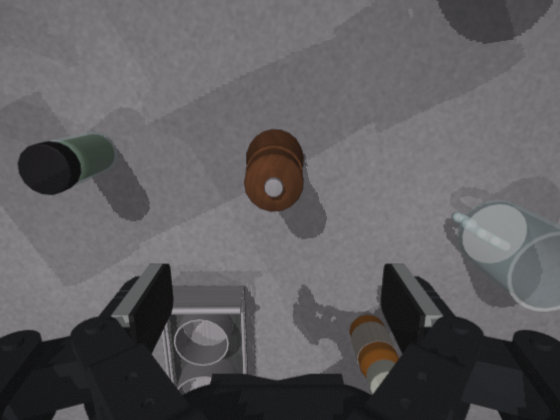

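The rim overlay traces all four pocket rims (mill circle at (158,107), oblong (158,192), square (160,268)). The mill knob is at (273,187), with its head centred there. The jar lid is at (50,167). I grasp the mill by its head.

```bash
python3 -m pendant '[{"dx":0.9,"dy":-0.3,"dz":3,"twist":0},{"dx":0.9,"dy":-0.3,"dz":8,"twist":0},{"dx":0.9,"dy":-0.3,"dz":12,"twist":0},{"dx":0.9,"dy":-0.3,"dz":15,"twist":0},{"dx":0.9,"dy":-0.3,"dz":16,"twist":0},{"dx":0.9,"dy":-0.3,"dz":16,"twist":0}]'
python3 -m pendant '[{"dx":0,"dy":0,"dz":0,"twist":0},{"dx":0,"dy":0,"dz":0,"twist":0},{"dx":0,"dy":0,"dz":0,"twist":0},{"dx":0,"dy":0,"dz":0,"twist":0},{"dx":0,"dy":0,"dz":0,"twist":0},{"dx":0,"dy":0,"dz":0,"twist":0}]' 30 40
```

```text
time: 3.3
eef_pos: [0.5929, 0.3271, 0.079]
tcp_rot: [0.756, 0.655, -0.0, 0.0]
contact_force: [-0.7, -0.5, 0.4]
opening: 1.001
finger_force: 0.0
time: 4.05
eef_pos: [0.5935, 0.3285, 0.0809]
tcp_rot: [0.755, 0.655, 0.001, 0.0]
contact_force: [-2.1, -0.8, 5.7]
opening: 0.515
finger_force: 40.9
```

```bash
python3 -m pendant '[{"dx":0,"dy":0,"dz":-2,"twist":0},{"dx":0,"dy":0,"dz":-5,"twist":0},{"dx":0,"dy":0,"dz":-8,"twist":0},{"dx":0,"dy":0,"dz":-9,"twist":0},{"dx":0,"dy":0,"dz":-9,"twist":0}]'
python3 -c "
from h import *
go(.470,.0505,.169,82.3,'pocket')"
```

```text
time: 4.68
eef_pos: [0.5929, 0.3281, 0.1692]
tcp_rot: [0.756, 0.655, 0.001, 0.0]
contact_force: [0.3, 0.7, -3.2]
opening: 0.523
finger_force: 42.2
pocket dx -29.22 dy -8.23 dz -0.00 twist -0.4 | now [0.5929 0.3281 0.1692] phi 81.9 t 4.7
```

```bash
python3 -m pendant '[{"dx":-3,"dy":-0.8,"dz":0,"twist":0},{"dx":-8,"dy":-2.3,"dz":0,"twist":0},{"dx":-13,"dy":-3.7,"dz":0,"twist":0},{"dx":-18,"dy":-5.1,"dz":0,"twist":0},{"dx":-23,"dy":-6.5,"dz":0,"twist":0},{"dx":-27,"dy":-7.6,"dz":0,"twist":0},{"dx":-29,"dy":-8.2,"dz":0,"twist":0},{"dx":-29.2,"dy":-8.2,"dz":0,"twist":-0.4},{"dx":-29.2,"dy":-8.2,"dz":0,"twist":-0.4},{"dx":-29.2,"dy":-8.2,"dz":0,"twist":-0.4}]'
cat > look.py <<'E'
from h import *
import sys
n=sys.argv[1]; w=grab('wrist'); save(w,n+'.png'); pickle.dump(w,open(n+'.pkl','wb'))
c=cloud(w); c[w['depth']==0]=0
m=(c[...,2]>.038)&(c[...,2]<.048)
im=w['img'].copy(); im[m]=[255,0,0]; cv2.imwrite('pics/'+n+'m.png',im[...,::-1])
u=np.array([.132,.991]); v=np.array([.991,-.132]) # rack along, across
o=np.array([.4585,-.0338])
for k,(nm,a,b) in enumerate((('sq',33,33),('obl',40,24),('mill',40,40),('jar',31,31))):
    d=c[...,:2]-(o+u*.086*(k-1)); s,t=d@u*1000,d@v*1000
    q=m&(abs(s)<42)&(abs(t)<44)
    if q.sum()>60: print(nm,q.sum(),'along',np.percentile(s[q],[1,99]).round(1),'across',np.percentile(t[q],[1,99]).round(1))
E
python3 look.py mp; python3 -c "
from h import *
go(.470,.0505,.169,82.3,'pocket')"
```

```text
time: 5.92
eef_pos: [0.4703, 0.0513, 0.1683]
tcp_rot: [0.753, 0.658, -0.0, -0.0]
contact_force: [0.7, 0.6, -2.4]
opening: 0.522
finger_force: 41.6
mill 581 along [-11.4  40.3] across [-38.8  39.8]
jar 945 along [-29.3  30.6] across [-29.1  31.2]
pocket dx -0.09 dy -0.02 dz -0.06 twist 0.0 | now [0.4703 0.0513 0.1684] phi 82.3 t 6.0
```

View pics/mpm.png

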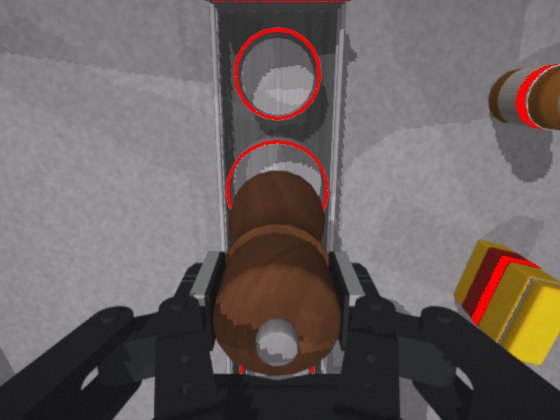

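The mill hangs over its pocket, rim arc at (278,180), centred within 1 mm. I lower it.

```bash
python3 -m pendant '[{"dx":0,"dy":0,"dz":2,"twist":0},{"dx":0,"dy":0,"dz":4.5,"twist":0},{"dx":0,"dy":0,"dz":6,"twist":0},{"dx":0,"dy":0,"dz":6.8,"twist":0},{"dx":0,"dy":0,"dz":7.2,"twist":0},{"dx":0,"dy":0,"dz":7.4,"twist":0},{"dx":0,"dy":0,"dz":7.5,"twist":0},{"dx":0,"dy":0,"dz":7.5,"twist":0}]'
```

```text
time: 6.98
eef_pos: [0.4705, 0.0506, 0.0941]
tcp_rot: [0.753, 0.658, 0.0, 0.0]
contact_force: [0.4, 0.9, -3.4]
opening: 0.523
finger_force: 41.6
```

```bash
python3 -m pendant '[{"dx":0,"dy":0,"dz":0.1,"twist":0},{"dx":0,"dy":0,"dz":0.2,"twist":0},{"dx":0,"dy":0,"dz":0.2,"twist":0}]'
python3 -m pendant '[{"dx":0,"dy":0,"dz":0.1,"twist":0},{"dx":0,"dy":0,"dz":0.1,"twist":0}]'
```

```text
time: 7.35
eef_pos: [0.4704, 0.0507, 0.092]
tcp_rot: [0.753, 0.658, 0.0, 0.0]
contact_force: [-1.4, -0.2, -0.4]
opening: 0.522
finger_force: 42.0
time: 7.6
eef_pos: [0.4705, 0.0508, 0.092]
tcp_rot: [0.753, 0.658, 0.0, -0.0]
contact_force: [-2.3, 0.6, 6.5]
opening: 0.519
finger_force: 42.8
```

```bash
python3 -m pendant '[{"dx":0,"dy":0,"dz":-0.1,"twist":0},{"dx":0,"dy":0,"dz":-0.1,"twist":0},{"dx":0,"dy":0,"dz":-0.1,"twist":0},{"dx":0,"dy":0,"dz":-0.1,"twist":0},{"dx":0,"dy":0,"dz":-3,"twist":0},{"dx":0,"dy":0,"dz":-8,"twist":0},{"dx":0,"dy":0,"dz":-13,"twist":0},{"dx":0,"dy":0,"dz":-13,"twist":0}]' 90
python3 -c "
from h import *
go(.407,.357,.20,82.3,'jar')"
```

```text
time: 8.6
eef_pos: [0.4731, 0.0503, 0.226]
tcp_rot: [0.753, 0.658, 0.004, 0.004]
contact_force: [0.2, -0.4, 0.6]
opening: 0.899
finger_force: 0.0
jar dx 29.50 dy -10.71 dz 2.49 twist -0.0 | now [0.4731 0.0503 0.226 ] phi 82.3 t 8.6
```

```bash
python3 -m pendant '[{"dx":29.5,"dy":-10.6,"dz":0,"twist":0},{"dx":29.5,"dy":-10.6,"dz":0,"twist":0},{"dx":29.5,"dy":-10.6,"dz":0,"twist":0},{"dx":29.5,"dy":-10.6,"dz":0,"twist":0},{"dx":29.5,"dy":-10.6,"dz":0,"twist":0},{"dx":29.5,"dy":-10.6,"dz":2,"twist":0},{"dx":29.5,"dy":-10.6,"dz":2,"twist":0},{"dx":29.5,"dy":-10.6,"dz":2,"twist":0}]'
cat > obj.py <<'E'
from h import *
import sys
n,x,y,lo,hi=sys.argv[1],*map(float,sys.argv[2:6])
w=grab('wrist'); save(w,n+'.png'); pickle.dump(w,open(n+'.pkl','wb'))
c=cloud(w); c[w['depth']==0]=0
q=c[(c[...,2]>lo)&(c[...,2]<hi)&(np.hypot(c[...,0]-x,c[...,1]-y)<.055)].astype(np.float32)
print(len(q),np.percentile(q[:,2],[50,99]).round(4),cv2.minAreaRect(q[:,:2]*1000),cv2.minEnclosingCircle(q[:,:2]*1000))
E
python3 obj.py jarA .407 .357 .086 .11
python3 -c "
from h import *
go(.407,.357,.047,82.3,'jar')"
```

```text
time: 9.6
eef_pos: [0.405, 0.3566, 0.2003]
tcp_rot: [0.754, 0.657, -0.001, -0.0]
contact_force: [0.3, -0.2, -0.9]
opening: 0.9
finger_force: 0.0
2679 [0.0916 0.0931] ((406.635498046875, 358.8580322265625), (42.879669189453125, 43.08767318725586), 75.88931274414062) ((406.6111145019531, 358.7919006347656), 21.970735549926758)
jar dx 0.06 dy 0.15 dz 15.39 twist -0.1 | now [0.4054 0.3566 0.2009] phi 82.2 t 9.7
```

View pics/jarA.png

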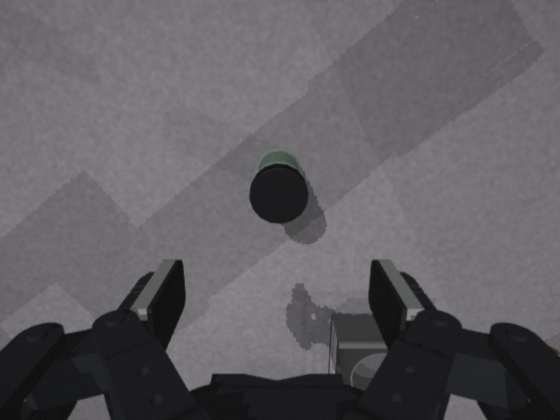

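Black lid at (278,195) with the jar under it; measured centre (0.4066, 0.3588), top at 92 mm.

```bash
python3 -m pendant '[{"dx":0.2,"dy":0.1,"dz":4,"twist":0},{"dx":0.2,"dy":0.1,"dz":9,"twist":0},{"dx":0.2,"dy":0.1,"dz":13,"twist":0},{"dx":0.2,"dy":0.1,"dz":15,"twist":0},{"dx":0.2,"dy":0.1,"dz":15,"twist":0},{"dx":0.2,"dy":0.1,"dz":15,"twist":0}]'
python3 -m pendant '[{"dx":0,"dy":0,"dz":0,"twist":0},{"dx":0,"dy":0,"dz":0,"twist":0},{"dx":0,"dy":0,"dz":0,"twist":0},{"dx":0,"dy":0,"dz":0,"twist":0},{"dx":0,"dy":0,"dz":0,"twist":0},{"dx":0,"dy":0,"dz":0,"twist":0}]' 30 40
python3 -m pendant '[{"dx":0,"dy":0,"dz":-2,"twist":0},{"dx":0,"dy":0,"dz":-5,"twist":0},{"dx":0,"dy":0,"dz":-8,"twist":0},{"dx":0,"dy":0,"dz":-9,"twist":0},{"dx":0,"dy":0,"dz":-9,"twist":0}]'
python3 -c "
from h import *
go(.4825,.137,.139,82.3,'pocket')"
```

```text
time: 10.4
eef_pos: [0.4075, 0.3593, 0.0523]
tcp_rot: [0.754, 0.657, 0.001, 0.0]
contact_force: [0.3, -0.4, -0.1]
opening: 0.904
finger_force: 0.0
time: 11.15
eef_pos: [0.4069, 0.3595, 0.0521]
tcp_rot: [0.753, 0.658, 0.001, 0.0]
contact_force: [-1.3, -0.4, 6.2]
opening: 0.507
finger_force: 40.7
time: 11.78
eef_pos: [0.4061, 0.359, 0.1405]
tcp_rot: [0.753, 0.658, 0.0, 0.0]
contact_force: [-0.4, 0.0, -2.6]
opening: 0.506
finger_force: 41.1
pocket dx -20.97 dy 10.56 dz 0.15 twist -0.0 | now [0.4061 0.359  0.1405] phi 82.3 t 11.8
```

```bash
python3 -m pendant '[{"dx":-2.5,"dy":1.2,"dz":0,"twist":0},{"dx":-7,"dy":3.5,"dz":0,"twist":0},{"dx":-12,"dy":6,"dz":0,"twist":0},{"dx":-17,"dy":8.5,"dz":0,"twist":0},{"dx":-20,"dy":10.1,"dz":0,"twist":0},{"dx":-21,"dy":10.6,"dz":0,"twist":0},{"dx":-21,"dy":10.6,"dz":0,"twist":0},{"dx":-21,"dy":10.6,"dz":0,"twist":0},{"dx":-21,"dy":10.6,"dz":0,"twist":0}]'
python3 look.py jp; python3 -c "
from h import *
go(.4825,.137,.0645,82.3,'pocket')"
```

```text
time: 12.9
eef_pos: [0.4824, 0.1378, 0.1404]
tcp_rot: [0.753, 0.658, -0.0, -0.0]
contact_force: [-0.2, 0.4, -1.7]
opening: 0.507
finger_force: 41.1
jar 592 along [-11.8  31.4] across [-29.4  31.1]
pocket dx -0.06 dy 0.01 dz 7.61 twist 0.1 | now [0.4825 0.1376 0.1406] phi 82.4 t 12.9
```

View pics/jpm.png

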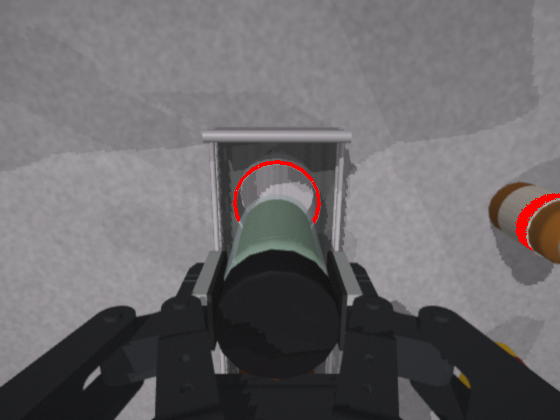

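The jar hangs over its pocket (rim arc centre near (277,203)), centred within about 1 mm. I lower it.

```bash
python3 -m pendant '[{"dx":0,"dy":0,"dz":2,"twist":0},{"dx":0,"dy":0,"dz":4.5,"twist":0},{"dx":0,"dy":0,"dz":6.2,"twist":0},{"dx":0,"dy":0,"dz":7,"twist":0},{"dx":0,"dy":0,"dz":7.4,"twist":0},{"dx":0,"dy":0,"dz":7.6,"twist":0},{"dx":0,"dy":0,"dz":7.6,"twist":0},{"dx":0,"dy":0,"dz":7.6,"twist":0}]'
python3 -m pendant '[{"dx":0,"dy":0,"dz":0.1,"twist":0},{"dx":0,"dy":0,"dz":0.1,"twist":0}]'
```

```text
time: 13.95
eef_pos: [0.4833, 0.1367, 0.0652]
tcp_rot: [0.753, 0.658, 0.0, 0.0]
contact_force: [-0.6, 0.1, -2.4]
opening: 0.507
finger_force: 41.1
time: 14.2
eef_pos: [0.4829, 0.1367, 0.0637]
tcp_rot: [0.753, 0.658, 0.0, 0.0]
contact_force: [-1.3, -1.2, -2.2]
opening: 0.502
finger_force: 41.1
```

```bash
python3 -m pendant '[{"dx":0,"dy":0,"dz":0.1,"twist":0},{"dx":0,"dy":0,"dz":0.1,"twist":0}]'
python3 -m pendant '[{"dx":0,"dy":0,"dz":0.1,"twist":0},{"dx":0,"dy":0,"dz":0.1,"twist":0}]'
```

```text
time: 14.45
eef_pos: [0.4831, 0.1367, 0.0632]
tcp_rot: [0.753, 0.658, -0.0, -0.0]
contact_force: [-2.1, -0.6, 2.0]
opening: 0.508
finger_force: 41.4
time: 14.7
eef_pos: [0.4832, 0.1367, 0.0631]
tcp_rot: [0.753, 0.658, -0.0, -0.0]
contact_force: [-4.4, -0.9, 8.0]
opening: 0.507
finger_force: 42.0
```

```bash
python3 -m pendant '[{"dx":0,"dy":0,"dz":-0.1,"twist":0},{"dx":0,"dy":0,"dz":-0.1,"twist":0},{"dx":0,"dy":0,"dz":-0.1,"twist":0},{"dx":0,"dy":0,"dz":-0.1,"twist":0},{"dx":0,"dy":0,"dz":-3,"twist":0},{"dx":0,"dy":0,"dz":-8,"twist":0},{"dx":0,"dy":0,"dz":-14,"twist":0},{"dx":0,"dy":0,"dz":-15,"twist":0},{"dx":0,"dy":0,"dz":-15,"twist":0}]' 95
python3 -c "
from h import *
go(.571,-.325,.20,84,'red')"
```

```text
time: 15.82
eef_pos: [0.4832, 0.1367, 0.2122]
tcp_rot: [0.753, 0.658, 0.001, 0.0]
contact_force: [-0.3, 0.1, -1.2]
opening: 0.949
finger_force: 0.0
red dx -44.57 dy 14.92 dz 1.23 twist -1.7 | now [0.4832 0.1367 0.2122] phi 82.3 t 15.8
```

```bash
python3 -m pendant '[{"dx":-44.6,"dy":14.9,"dz":0,"twist":-1.7},{"dx":-44.6,"dy":14.9,"dz":0,"twist":-1.7},{"dx":-44.6,"dy":14.9,"dz":0,"twist":-1.7},{"dx":-44.6,"dy":14.9,"dz":0,"twist":-1.7},{"dx":-44.6,"dy":14.9,"dz":0,"twist":-1.7},{"dx":-44.6,"dy":14.9,"dz":0,"twist":-1.7},{"dx":-44.6,"dy":14.9,"dz":0,"twist":-1.7},{"dx":-44.6,"dy":14.9,"dz":1.2,"twist":-1.7},{"dx":-44.6,"dy":14.9,"dz":1.2,"twist":-1.7},{"dx":-44.6,"dy":14.9,"dz":1.2,"twist":-1.7}]'
python3 obj.py redA .571 -.325 .079 .10
python3 -c "
from h import *
go(.571,-.325,.045,84,'red')"
```

```text
time: 17.08
eef_pos: [0.5696, -0.3241, 0.1972]
tcp_rot: [0.743, 0.669, -0.0, -0.002]
contact_force: [0.6, 0.9, 0.4]
opening: 0.953
finger_force: 0.0
4239 [0.0835 0.0851] ((572.893310546875, -324.181640625), (50.39186096191406, 50.2147331237793), 83.82891845703125) ((572.9336547851562, -324.1259765625), 33.640018463134766)
red dx -0.13 dy 0.15 dz 15.32 twist 0.0 | now [ 0.57   -0.3239  0.1982] phi 84.0 t 17.1
```

View pics/redA.png

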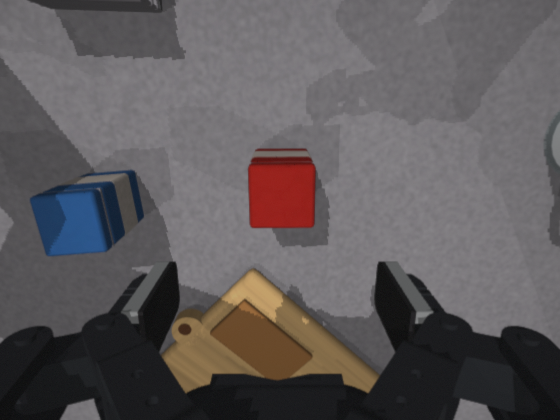

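The red tin top is at (282,195), square to the gripper; blue tin at (70,220) is clear of the fingers.

```bash
python3 -m pendant '[{"dx":0,"dy":0.3,"dz":4,"twist":0.2},{"dx":0,"dy":0.3,"dz":9,"twist":0.2},{"dx":0,"dy":0.3,"dz":13,"twist":0.2},{"dx":0,"dy":0.3,"dz":15.2,"twist":0.2},{"dx":0,"dy":0.3,"dz":15.2,"twist":0.2},{"dx":0,"dy":0.3,"dz":15.2,"twist":0.2}]'
python3 -m pendant '[{"dx":0,"dy":0,"dz":0,"twist":0},{"dx":0,"dy":0,"dz":0,"twist":0},{"dx":0,"dy":0,"dz":0,"twist":0},{"dx":0,"dy":0,"dz":0,"twist":0},{"dx":0,"dy":0,"dz":0,"twist":0},{"dx":0,"dy":0,"dz":0,"twist":0}]' 30 40
python3 -m pendant '[{"dx":0,"dy":0,"dz":-2,"twist":0},{"dx":0,"dy":0,"dz":-5,"twist":0},{"dx":0,"dy":0,"dz":-8,"twist":0},{"dx":0,"dy":0,"dz":-9,"twist":0},{"dx":0,"dy":0,"dz":-9,"twist":0}]'
python3 -c "
from h import *
go(.4475,-.118,.134,82.5,'pocket')"
```

```text
time: 17.88
eef_pos: [0.5748, -0.3263, 0.05]
tcp_rot: [0.744, 0.668, 0.0, 0.002]
contact_force: [-0.2, 1.2, 0.4]
opening: 0.945
finger_force: 0.0
time: 18.62
eef_pos: [0.5742, -0.3264, 0.0495]
tcp_rot: [0.745, 0.668, 0.0, 0.001]
contact_force: [-2.2, 1.9, 5.6]
opening: 0.577
finger_force: 42.2
time: 19.25
eef_pos: [0.5736, -0.3258, 0.1383]
tcp_rot: [0.745, 0.668, 0.0, 0.001]
contact_force: [0.6, 0.9, -1.3]
opening: 0.578
finger_force: 42.0
pocket dx 19.28 dy -14.80 dz 0.41 twist 1.3 | now [ 0.5736 -0.3258  0.1383] phi 83.8 t 19.2
```

```bash
python3 -m pendant '[{"dx":2.5,"dy":-1.9,"dz":0,"twist":1.3},{"dx":7,"dy":-5.4,"dz":0,"twist":1.3},{"dx":12,"dy":-9.3,"dz":0,"twist":1.3},{"dx":16.5,"dy":-12.8,"dz":0,"twist":1.3},{"dx":19.1,"dy":-14.8,"dz":0,"twist":1.3},{"dx":19.1,"dy":-14.8,"dz":0,"twist":1.3},{"dx":19.1,"dy":-14.8,"dz":0,"twist":1.3},{"dx":19.1,"dy":-14.8,"dz":0,"twist":1.3},{"dx":19.1,"dy":-14.8,"dz":0,"twist":1.3}]'
python3 look.py rp; python3 -c "
from h import *
go(.4475,-.120,.0605,82.5,'pocket')"
```

```text
time: 20.38
eef_pos: [0.4474, -0.1204, 0.1375]
tcp_rot: [0.752, 0.659, -0.0, -0.0]
contact_force: [0.1, -0.3, -0.9]
opening: 0.58
finger_force: 42.1
sq 694 along [ 7.5 34.7] across [-33.5  34.1]
obl 1531 along [-40.1  39.7] across [-23.5  24.3]
pocket dx 0.03 dy 0.01 dz 7.70 twist -0.1 | now [ 0.4474 -0.1203  0.1375] phi 82.4 t 20.4
```

View pics/rpm.png

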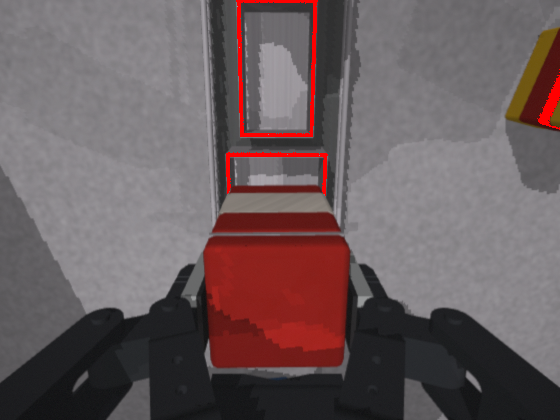

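The red tin hangs over the square pocket (rim (277,155) top edge, 228–326 wide) and is centred and parallel. I lower it.

```bash
python3 -m pendant '[{"dx":0,"dy":0,"dz":2,"twist":0},{"dx":0,"dy":0,"dz":4.5,"twist":0},{"dx":0,"dy":0,"dz":6.2,"twist":0},{"dx":0,"dy":0,"dz":7,"twist":0},{"dx":0,"dy":0,"dz":7.4,"twist":0},{"dx":0,"dy":0,"dz":7.5,"twist":0},{"dx":0,"dy":0,"dz":7.6,"twist":0},{"dx":0,"dy":0,"dz":7.6,"twist":0}]'
python3 -m pendant '[{"dx":0,"dy":0,"dz":0.1,"twist":0},{"dx":0,"dy":0,"dz":0.1,"twist":0}]'
```

```text
time: 21.42
eef_pos: [0.4474, -0.1198, 0.0621]
tcp_rot: [0.752, 0.659, 0.0, 0.0]
contact_force: [-0.5, 0.1, -1.0]
opening: 0.579
finger_force: 42.2
time: 21.68
eef_pos: [0.4471, -0.1197, 0.0607]
tcp_rot: [0.752, 0.659, 0.0, 0.0]
contact_force: [-1.2, 0.2, -0.6]
opening: 0.581
finger_force: 42.2
```

```bash
python3 -m pendant '[{"dx":0,"dy":0,"dz":0.1,"twist":0},{"dx":0,"dy":0,"dz":0.1,"twist":0}]'
python3 -m pendant '[{"dx":0,"dy":0,"dz":0.1,"twist":0},{"dx":0,"dy":0,"dz":0.1,"twist":0}]'
```

```text
time: 21.92
eef_pos: [0.4472, -0.1197, 0.0606]
tcp_rot: [0.752, 0.659, -0.0, -0.0]
contact_force: [-2.6, 1.6, 4.4]
opening: 0.579
finger_force: 42.8
time: 22.18
eef_pos: [0.4472, -0.1197, 0.0605]
tcp_rot: [0.752, 0.659, -0.0, -0.001]
contact_force: [-5.3, 2.1, 11.9]
opening: 0.58
finger_force: 43.5
```

```bash
python3 -m pendant '[{"dx":0,"dy":0,"dz":-0.2,"twist":0},{"dx":0,"dy":0,"dz":-0.2,"twist":0},{"dx":0,"dy":0,"dz":-0.2,"twist":0},{"dx":0,"dy":0,"dz":-0.2,"twist":0},{"dx":0,"dy":0,"dz":-3,"twist":0},{"dx":0,"dy":0,"dz":-8,"twist":0},{"dx":0,"dy":0,"dz":-13,"twist":0},{"dx":0,"dy":0,"dz":-14,"twist":0},{"dx":0,"dy":0,"dz":-14,"twist":0}]' 95
python3 -c "
from h import *
go(.649,-.065,.20,68.6,'yel')"
```

```text
time: 23.3
eef_pos: [0.4472, -0.1197, 0.1988]
tcp_rot: [0.752, 0.659, 0.0, 0.0]
contact_force: [0.4, -0.0, -0.4]
opening: 0.953
finger_force: 0.0
yel dx 8.08 dy 19.29 dz -0.10 twist 13.9 | now [ 0.4472 -0.1197  0.1988] phi 82.5 t 23.3
```

```bash
python3 -m pendant '[{"dx":8.1,"dy":19.3,"dz":0,"twist":13.9},{"dx":8.1,"dy":19.3,"dz":0,"twist":13.9},{"dx":8.1,"dy":19.3,"dz":0,"twist":13.9},{"dx":8.1,"dy":19.3,"dz":0,"twist":13.9},{"dx":8.1,"dy":19.3,"dz":0,"twist":13.9},{"dx":8.1,"dy":19.3,"dz":0,"twist":13.9},{"dx":8.1,"dy":19.3,"dz":0,"twist":13.9}]'
python3 obj.py yelA .649 -.065 .083 .10
python3 -c "
from h import *
go(.649,-.065,.045,68.6,'yel')"
```

```text
time: 24.18
eef_pos: [0.6478, -0.065, 0.1981]
tcp_rot: [0.827, 0.563, -0.0, -0.0]
contact_force: [-0.0, 0.0, -0.0]
opening: 0.951
finger_force: 0.0
3351 [0.0875 0.0891] ((650.9198608398438, -63.65058135986328), (64.11131286621094, 29.865123748779297), 67.86388397216797) ((650.9036865234375, -63.42192077636719), 33.94818115234375)
yel dx 0.05 dy 0.09 dz 15.36 twist -0.1 | now [ 0.6481 -0.0651  0.1986] phi 68.5 t 24.2
```

View pics/yelA.png

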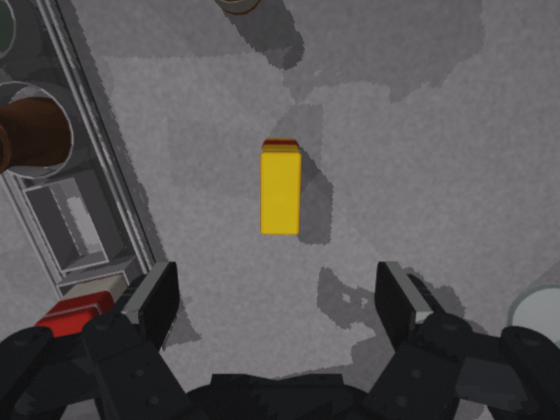

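The yellow tin's top is at (280,193), aligned. The mill and the red tin stand in their pockets on the left.

```bash
python3 -m pendant '[{"dx":0.2,"dy":0.2,"dz":4,"twist":0.6},{"dx":0.2,"dy":0.2,"dz":9,"twist":0.6},{"dx":0.2,"dy":0.2,"dz":13,"twist":0.6},{"dx":0.2,"dy":0.2,"dz":15,"twist":0.6},{"dx":0.2,"dy":0.2,"dz":15,"twist":0.6},{"dx":0.2,"dy":0.2,"dz":15,"twist":0.6}]'
python3 -m pendant '[{"dx":0,"dy":0,"dz":0,"twist":0},{"dx":0,"dy":0,"dz":0,"twist":0},{"dx":0,"dy":0,"dz":0,"twist":0},{"dx":0,"dy":0,"dz":0,"twist":0},{"dx":0,"dy":0,"dz":0,"twist":0},{"dx":0,"dy":0,"dz":0,"twist":0},{"dx":0,"dy":0,"dz":0,"twist":0}]' 15 40
python3 -m pendant '[{"dx":0,"dy":0,"dz":-2,"twist":0},{"dx":0,"dy":0,"dz":-5,"twist":0},{"dx":0,"dy":0,"dz":-8,"twist":0},{"dx":0,"dy":0,"dz":-11,"twist":0},{"dx":0,"dy":0,"dz":-12,"twist":0},{"dx":0,"dy":0,"dz":-12,"twist":0}]'
python3 -c "
from h import *
go(.4589,-.034,.165,82.5,'pocket')"
```

```text
time: 24.98
eef_pos: [0.6532, -0.0641, 0.051]
tcp_rot: [0.829, 0.559, 0.001, 0.001]
contact_force: [0.6, 0.5, 0.2]
opening: 0.949
finger_force: 0.0
time: 25.85
eef_pos: [0.6521, -0.0636, 0.0494]
tcp_rot: [0.829, 0.559, 0.0, 0.0]
contact_force: [-1.1, 0.4, 5.5]
opening: 0.352
finger_force: 41.4
time: 26.6
eef_pos: [0.6517, -0.0636, 0.1691]
tcp_rot: [0.829, 0.559, 0.0, 0.0]
contact_force: [-0.2, 0.3, -1.0]
opening: 0.348
finger_force: 40.8
pocket dx -4.49 dy -18.98 dz 0.39 twist -14.5 | now [ 0.6517 -0.0636  0.1691] phi 68.0 t 26.6
```

```bash
python3 -m pendant '[{"dx":-0.6,"dy":-2.5,"dz":0,"twist":-4},{"dx":-1.6,"dy":-7,"dz":0,"twist":-9},{"dx":-2.8,"dy":-12,"dz":0,"twist":-14},{"dx":-3.9,"dy":-16.5,"dz":0,"twist":-14.5},{"dx":-4.5,"dy":-19,"dz":0,"twist":-14.5},{"dx":-4.5,"dy":-19,"dz":0,"twist":-14.5},{"dx":-4.5,"dy":-19,"dz":0,"twist":-14.5},{"dx":-4.5,"dy":-19,"dz":0,"twist":-14.5},{"dx":-4.5,"dy":-19,"dz":0,"twist":-14.5}]'
python3 look.py yp; python3 -c "
from h import *
go(.4589,-.034,.0605,82.5,'pocket')"
```

```text
time: 27.72
eef_pos: [0.4592, -0.0342, 0.1685]
tcp_rot: [0.752, 0.659, -0.0, -0.0]
contact_force: [-0.0, 1.0, -1.2]
opening: 0.346
finger_force: 40.7
obl 528 along [ 5.2 41.6] across [-23.4  24.5]
mill 1287 along [-38.3  39.4] across [-38.3  39.7]
pocket dx 0.01 dy -0.02 dz 10.81 twist -0.0 | now [ 0.4591 -0.0341  0.1686] phi 82.5 t 27.8
```

View pics/ypm.png

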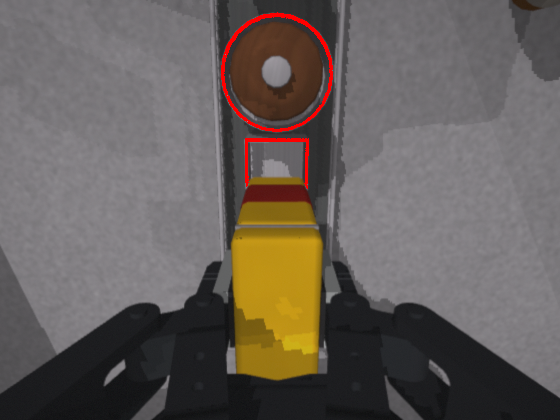

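The yellow tin is over the oblong pocket (rim top edge (277,141), 246–308), aligned. The mill stands in its pocket at (277,72). I lower it.

```bash
python3 -m pendant '[{"dx":0,"dy":0,"dz":2,"twist":0},{"dx":0,"dy":0,"dz":5,"twist":0},{"dx":0,"dy":0,"dz":7.5,"twist":0},{"dx":0,"dy":0,"dz":9.2,"twist":0},{"dx":0,"dy":0,"dz":10.1,"twist":0},{"dx":0,"dy":0,"dz":10.5,"twist":0},{"dx":0,"dy":0,"dz":10.6,"twist":0},{"dx":0,"dy":0,"dz":10.6,"twist":0}]'
python3 -m pendant '[{"dx":0,"dy":0,"dz":0.1,"twist":0},{"dx":0,"dy":0,"dz":0.1,"twist":0}]'
```

```text
time: 28.78
eef_pos: [0.4592, -0.0341, 0.0633]
tcp_rot: [0.752, 0.659, 0.0, 0.001]
contact_force: [0.9, -0.7, -0.2]
opening: 0.348
finger_force: 40.8
time: 29.02
eef_pos: [0.4588, -0.034, 0.0619]
tcp_rot: [0.752, 0.659, 0.0, 0.0]
contact_force: [-0.9, 0.7, -1.2]
opening: 0.352
finger_force: 40.8
```

```bash
python3 -m pendant '[{"dx":0,"dy":0,"dz":0.1,"twist":0},{"dx":0,"dy":0,"dz":0.1,"twist":0}]'
python3 -m pendant '[{"dx":0,"dy":0,"dz":0.1,"twist":0},{"dx":0,"dy":0,"dz":0.1,"twist":0}]'
```

```text
time: 29.28
eef_pos: [0.4585, -0.034, 0.0606]
tcp_rot: [0.752, 0.659, -0.0, -0.0]
contact_force: [0.1, 0.2, -0.8]
opening: 0.347
finger_force: 40.8
time: 29.52
eef_pos: [0.4588, -0.034, 0.0604]
tcp_rot: [0.752, 0.659, -0.0, -0.0]
contact_force: [-3.5, 0.4, 5.7]
opening: 0.344
finger_force: 41.5
```

Seated. I release partly, retreat straight up and move aside to look.

```bash
python3 -m pendant '[{"dx":0,"dy":0,"dz":-0.1,"twist":0},{"dx":0,"dy":0,"dz":-0.1,"twist":0},{"dx":0,"dy":0,"dz":-0.1,"twist":0},{"dx":0,"dy":0,"dz":-0.1,"twist":0},{"dx":0,"dy":0,"dz":-3,"twist":0},{"dx":0,"dy":0,"dz":-8,"twist":0},{"dx":0,"dy":0,"dz":-14,"twist":0},{"dx":0,"dy":0,"dz":-18,"twist":0},{"dx":0,"dy":0,"dz":-18,"twist":0}]' 80
python3 -m pendant '[{"dx":-30,"dy":0,"dz":0,"twist":0},{"dx":-30,"dy":0,"dz":0,"twist":0},{"dx":-30,"dy":0,"dz":0,"twist":0},{"dx":-30,"dy":0,"dz":0,"twist":0},{"dx":-30,"dy":0,"dz":0,"twist":0},{"dx":-30,"dy":0,"dz":0,"twist":0},{"dx":-30,"dy":0,"dz":0,"twist":0}]'
python3 -c "
from h import *
t=grab('top');s=grab('side')
a=cv2.resize(t['img'][130:310,80:460],None,fx=2,fy=2);b=s['img'][100:360,150:480]
im=np.zeros((600,760,3),np.uint8); im[:360]=a; im[360:]=cv2.resize(b,(305,240)).repeat(1,1)[:, :305].repeat(1,0) if 0 else 0
im[360:,:305]=cv2.resize(b,(305,240)); cv2.imwrite('pics/fin.png',im[...,::-1])
ct=cloud(t); ct[t['depth']==0]=0
for n,x,y in(('jar',.4825,.137),('mill',.47,.0505),('obl',.459,-.034),('sq',.448,-.118),('blue',.407,-.329),('vit',.6725,.095)):
  q=ct[(np.hypot(ct[...,0]-x,ct[...,1]-y)<.04)&(ct[...,2]>.07)&(ct[...,2]<.17)].astype(np.float32); z=np.percentile(q[:,2],95); k=q[q[:,2]>z-.01]
  print(n,z.round(4),cv2.minAreaRect(k[:,:2]*1000))
"
```

```text
time: 30.65
eef_pos: [0.4608, -0.0346, 0.2441]
tcp_rot: [0.752, 0.659, 0.002, 0.004]
contact_force: [0.0, -1.1, 0.3]
opening: 0.802
finger_force: 0.0
time: 31.52
eef_pos: [0.4187, -0.3305, 0.2379]
tcp_rot: [0.752, 0.659, 0.0, -0.002]
contact_force: [0.9, 0.3, -0.1]
opening: 0.798
finger_force: 0.0
jar 0.1058 ((483.9636535644531, 133.53076171875), (41.208885192871094, 42.19335174560547), 45.199832916259766)
mill 0.1397 ((469.8521728515625, 47.9699821472168), (42.81340026855469, 38.552433013916016), 69.69412994384766)
obl 0.1017 ((459.7641296386719, -36.368690490722656), (63.671165466308594, 29.760650634765625), 83.26406860351562)
sq 0.098 ((448.09979248046875, -120.07136535644531), (50.9604606628418, 50.468441009521484), 82.53823852539062)
blue 0.087 ((409.06402587890625, -330.5692138671875), (51.67283248901367, 50.35709762573242), 89.98499298095703)
vit 0.0929 ((674.7132568359375, 94.25244903564453), (34.668487548828125, 34.526702880859375), 0.5652372241020203)
```

View pics/fin.png

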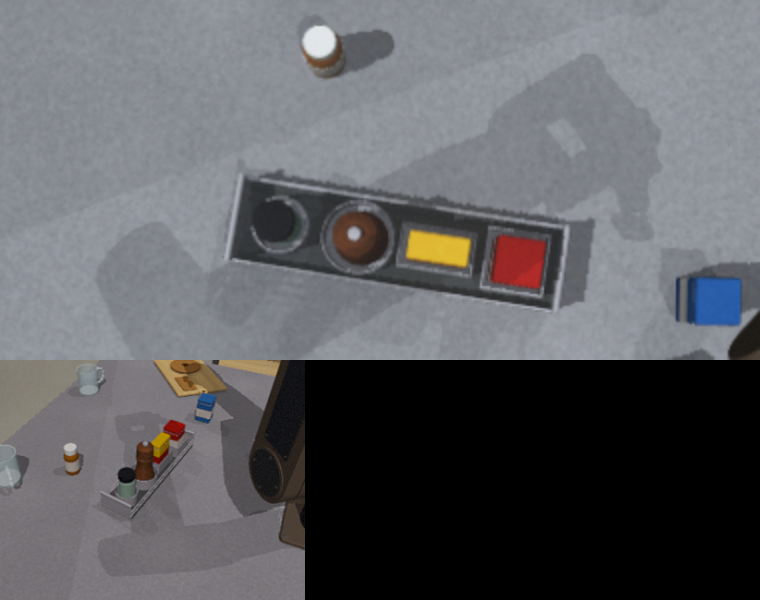

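All four stand upright in their pockets: jar (275,222), mill (357,240), yellow (438,248), red (518,262). The blue tin and vitamin bottle have not moved.

```bash
python3 -c "
from plant import ctrl
print(ctrl.sign_off())"
```

```text
the job is handed in; nothing more can be done
None
```

The four spices stand upright on the floors of their own pockets, the blue tea tin and brown vitamin bottle are where they were, and the job was handed in at about 32 s of the 96 s allowed.

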